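Tip the lunchbox down onto its marked place

ROBOT

A 6-joint arm with a two-finger parallel gripper is mounted at the origin on the work surface. World frame = base frame: x ahead of the robot, y to its left, z up, the work surface at z = 0. Lengths are in m, angles in rad, forces in N, time in s.
With the tool pointing down it reaches from about 0.35 to 0.975 m from the base axis. Payload 4.9 kg.
Tool frame: the origin (TCP) lies at the very end of the fingers, on their centre line; the grasp point (between the pads) lies 19 mm behind it; z points along the fingers, y is the direction in which the jaws open and shut (so a half turn about z gives the same grasp; the last joint's range is limited). The gripper opens to 85 mm and grips with 20 to 120 N. Pads are 22 mm wide; open, the fingers measure 114 mm over their backs; the gripper's body (76 mm by 85 mm) begins 54 mm behind the grasp point. The pads swing forward as they close: fully open they stand 13 mm farther back than shut.
Start: joints at [1.004, 0.053, 1.613, -0, 1.476, -0.119], TCP at [0.271, 0.563, 0.231] pointing down, gripper open.
Joint ranges: [-3.01, 3.01], [-1.01, 2.22], [0.06, 2.58], [-1.02, 4.17], [0.09, 2.62], [-3.14, 3.14]. Speed limits (rad/s): [2.57, 2.57, 3.14, 3.14, 3.14, 3.14].

INTERFACE

Orientations are given as a unit quaternion [w, x, y, z].
In Python, from plant import monitor, eyes, manip gives the robot as it stands.
- The arm moves only by the tool step_arm, never from a script. Its argument "motion" is a list of rows, each a list of 7 numbers: the shift along the world's x, y, z scaled (see below), then the turn, a rotation vector about the world's x, y, z scaled (see below), then the closure in counts, from 0 (fully open) to 255 (shut). In form: [[x, y, z, ax, ay, az, grip], ...]. A call has 1 to 10 rows; each row is the pose to reach, as a shift and turn from the pose commanded when the call began; what a row does not reach only later rows make up. The controller multiplies each number of a shift by 0.5 m and each number of a turn by 1.5 rad. A row lasts 1/10 s, in which the tool goes at most 50 mm and 8.59 degrees, less where a joint would pass 70% of its speed; a pose out of reach is approached as far as the arm can. A call with a number of a shift or a turn outside -1 to 1 is refused whole. A call with a gripper value outside its range is refused whole. The fingers move at their own pace and stop on an object; the grip force is fixed at half the most. Time passes only in rows, so rows that repeat a pose let the fingers close. It gives the time, the measured TCP pose, the force and the opening at its end, in the units of the state.
- monitor.state(): the state, without advancing time (a new reading comes with each control period).
- eyes.grab_frame(name): name is "scene" or "top"; returns a dict with "pixels" (400x640x3 uint8, red, green, blue), "mtx" (3x3 intrinsics, pixels), "dist" ([k1, k2, p1, p2, k3] as OpenCV has them; the pictures are not rectified), "rvec" (rotation vector, rad) and "tvec" (3), from world to camera coordinates, as OpenCV has them. Camera axes: x right, y down, z forward; pixel columns grow to the right and rows downward; lengths in m; the calibration is good to about 2 mm. A picture is of the moment at which its call begins. There is no depth.
- manip.job_done(): hands the job in, once; it reports no verdict.
Trained networks look in the newest picture that a camera, given by its name, has taken for a name from the list of things; names that differ only in an ending like _2 or _b are one class to them, and where a whole thing is asked for, a point or a joint stands for the part that bears it (a point fixed in the world has none). Each returns a list of dicts, best first, with "p" (0 to 1); they miss things now and then, are a little off and sometimes report something else, mostly with a low value. They report only what shows in the picture. A call takes as long as a camera call. They do not tell look-alikes from the thing itself.
- eyes.look_for(name, camera): "box" ([centre column, centre row, width, height] in pixels, round what is visible of it).
- eyes.pinpoint(name, camera): "uv" ([column, row] in pixels: a listed point, or the origin of a listed thing).
The state is a dict: "time": time; "joint_pos": joint angles; "joint_vel": joint speeds; "joint_efforts": joint torques, N m; "tool_pos": TCP position; "tool_rot": TCP orientation; "contact_force": force on the tool from outside, world axes, zero at the start; "ft_torque": the same for the moment, N m; "gripper_width": opening from 0.0 (shut) to 1.0 (fully open).
Only numpy, scipy, OpenCV 4.12 (cv2) and the standard library are available. Lean on these libraries where they do the work, as an engineer would, in place of code of your own. Each camera call takes 0.05 s, during which the arm holds its last target.

TASK

Push the white egg cup across the place mat until it stands wholly off the yellow outlined rectangle, keeping it upright. Then push the standing lunchbox over near its top, so that it falls onto its base and lies flat, lid upward, inside the yellow outline. Lift neither of them, leave everything else where it is, and finish clear of everything.

Things in the scene. Friction and masses are not known exactly. Their poses are not given: they have to be found in the camera images.
- mat: Grey place mat fixed on the table, under 1 mm thick. Origin: centre of the yellow outlined rectangle, at table height; x points from the standing lunchbox to the rectangle (the way the box must fall), y along the rectangle's long side, z up. Inner edges of the yellow line at x = +-70, y = +-80 mm; line 6 mm wide outside that (it counts as inside). Mat: x -155 to 195, y -180 to 180 mm.
- lunchbox: Loose closed lunchbox, about 0.25 kg, standing on its long edge at the rectangle's -x side: 55 mm thick (its x), 130 wide (its y; grey clips stick out 5 mm more at each end, look only), 110 tall (its z). Origin: centre of the face it stands on. White lid is its -x face, blue base its +x face; its x points along the mat's x within 0.1 rad.
- lunchbox_center (a point): Centre of the lunchbox, 55 mm up while it stands, 27.5 mm up lying flat. Tipped about its lower +x edge the box lands on its base with this point 82.5 mm further along x. Pushed slowly on the lid at a height of 90 to 100 mm its foot hardly slides, and it falls by itself once leaned about 27 degrees.
- lunchbox_foot_left (a point): Mid-thickness point of the lunchbox's lower +y corner (box frame 0, 65, 0 mm).
- lunchbox_foot_right (a point): Mid-thickness point of the lower -y corner (0, -65, 0 mm).
- lunchbox_top_left (a point): Mid-thickness point of the upper +y corner (0, 65, 110 mm).
- lunchbox_top_right (a point): Mid-thickness point of the upper -y corner (0, -65, 110 mm).
- egg_cup: Loose white ceramic egg cup, about 0.11 kg, standing in the rectangle: round saucer foot of radius 32 mm (its widest part) and 10 mm high, waist, bowl of rim radius 24 mm, 60 mm tall in all, hollow at the top. Origin at the centre of its underside, z up. Pushed at the saucer foot it slides upright.
- spice_jar: Bystander on the mat beyond the rectangle's +x side: amber glass jar, radius 20 mm, 65 mm tall, origin under its centre.
- stopper: Bystander on the round oak tray: green glass carafe stopper, radius 21 mm, 58 mm tall, origin under its centre.
- teaspoon: Bystander on the tray: steel teaspoon 140 mm long, lying.
- trivet: Bystander on the tray: red hard silicone ring trivet, radius 52 mm, 10 mm thick.
- tray: Round oak tray fixed on the table to the robot's left, radius 160 mm, rim 22 mm high, origin under its centre.
- mug: Bystander on the right: blue mug, radius 38 mm, 90 mm tall, origin under its centre.
- carafe: Bystander at the back right: green glass carafe, radius 47 mm, 200 mm tall, origin under its centre.
Not all that is in view belongs to the job. Several things look just like the lunchbox: the one meant starts farthest from the robot's base.

How it is judged:
By the outcome, as a careful person would: the job done as asked, in the order asked, and still so for the second after the job is handed in, with the robot touching nothing.
It also fails if it takes over 58 s, if anything falls off the work surface, if the arm or the gripper's body presses on something with over 40 N, if the wrist force passes 120 N, or if a joint passes its speed limit or range.

## Working session

There is one attempt and no reset: what is moved stays moved. The work goes in short steps, Python scripts to look and compute and a tool call to move; the robot and the scene stay as the last step left them, time stands still between calls to the robot, and variables do not carry over. Pictures are saved under pics/ and viewed, and the job is handed in when it is done.

Besides the shell and the picture viewer there is one more tool, called after ">>>" as name(argument=value, ...) on one line, values as JSON. step_arm: Moves the arm, as the interface text tells. Its arguments: {"type":"object","properties":{"motion":{"type":"array","items":{"type":"array","items":{"type":"number"}}}},"required":["motion"]}

```bash
mkdir -p pics; ls
cat > h.py <<'E'
from plant import monitor, eyes, manip
import numpy as np, cv2
def cam(f): 
    R=cv2.Rodrigues(np.array(f['rvec'],float))[0]; return R,np.array(f['tvec'],float).ravel(),np.array(f['mtx'],float),np.array(f['dist'],float)
def ray(f,uv):
    R,t,K,D=cam(f); n=cv2.undistortPoints(np.array([[uv]],float),K,D)[0,0]
    return -R.T@t, R.T@np.array([n[0],n[1],1])
def onz(f,uv,z):
    c,d=ray(f,uv); return c+d*(z-c[2])/d[2]
def tri(f1,u1,f2,u2):
    c1,d1=ray(f1,u1);c2,d2=ray(f2,u2); d1=d1/np.linalg.norm(d1); d2=d2/np.linalg.norm(d2)
    A=np.stack([d1,-d2],1); s=np.linalg.lstsq(A,c2-c1,rcond=None)[0]
    a=c1+s[0]*d1;b=c2+s[1]*d2; return (a+b)/2, np.linalg.norm(a-b)
def proj(f,P):
    R,t,K,D=cam(f); return cv2.projectPoints(np.array(P,float).reshape(-1,3),cv2.Rodrigues(R)[0],t,K,D)[0].reshape(-1,2)
def save(f,n): cv2.imwrite('pics/'+n,cv2.cvtColor(f['pixels'],cv2.COLOR_RGB2BGR))
E
python3 - <<'E'
from h import *
import pickle
F={}
for c in('scene','top'):
    F[c]=eyes.grab_frame(c); save(F[c],c+'0.png')
pickle.dump(F,open('f0.pkl','wb'))
for n in['lunchbox_center','lunchbox_foot_left','lunchbox_foot_right','lunchbox_top_left','lunchbox_top_right','egg_cup','mat','spice_jar','mug','carafe','tray']:
    for c in F: print(n,c,[(np.round(d['uv'],1).tolist(),round(d['p'],2),np.round(onz(F[c],d['uv'],0.055 if 'center' in n else .11 if '_top_' in n else 0)[:2],3).tolist()) for d in eyes.pinpoint(n,c)])
s=monitor.state();print(s['time'],s['tool_pos'],s['tool_rot'])
E
```

```text
pics
lunchbox_center scene [([308.5, 213.1], 0.79, [0.546, 0.016]), ([434.4, 195.9], 0.71, [0.196, 0.272]), ([299.7, 161.5], 0.56, [0.301, -0.246]), ([402.0, 272.8], 0.47, [0.595, 0.379])]
lunchbox_center top [([237.0, 300.6], 0.93, [0.196, 0.276]), ([327.5, 187.6], 0.84, [0.552, 0.011]), ([406.6, 269.4], 0.83, [0.304, -0.24])]
lunchbox_foot_left scene [([413.9, 203.2], 0.74, [0.201, 0.205]), ([332.8, 228.3], 0.73, [0.5, 0.078]), ([309.8, 166.9], 0.69, [0.231, -0.256])]
lunchbox_foot_left top [([261.3, 288.1], 0.91, [0.233, 0.21]), ([310.4, 201.6], 0.84, [0.514, 0.064]), ([403.0, 292.4], 0.82, [0.232, -0.239])]
lunchbox_foot_right scene [([293.9, 222.3], 0.92, [0.556, -0.039]), ([449.1, 218.0], 0.6, [0.206, 0.34]), ([291.6, 182.5], 0.57, [0.372, -0.224])]
lunchbox_foot_right top [([220.7, 297.6], 0.94, [0.201, 0.335]), ([346.5, 183.9], 0.79, [0.577, -0.053]), ([405.7, 248.8], 0.67, [0.37, -0.248])]
lunchbox_top_left scene [([415.5, 176.5], 0.91, [0.211, 0.201]), ([329.2, 200.7], 0.6, [0.516, 0.074]), ([312.1, 140.4], 0.59, [0.212, -0.259])]
lunchbox_top_left top [([310.0, 195.2], 0.9
[... 580 characters left out ...]
cene [([299.0, 240.5], 0.93, [0.615, 0.038])]
mat top [([314.8, 172.5], 0.84, [0.611, 0.052])]
spice_jar scene [([266.0, 273.0], 0.75, [0.779, 0.067]), ([401.6, 274.5], 0.63, [0.546, 0.356])]
spice_jar top [([312.4, 125.0], 0.53, [0.773, 0.065])]
mug scene [([226.9, 181.8], 0.81, [0.527, -0.417])]
mug top [([453.8, 202.1], 0.89, [0.527, -0.406])]
carafe scene [([201.2, 202.7], 0.64, [0.679, -0.368])]
carafe top [([442.5, 155.4], 0.98, [0.683, -0.37]), ([314.9, 172.7], 0.16, [0.611, 0.052])]
tray scene [([424.7, 286.4], 0.87, [0.546, 0.427])]
tray top [([199.7, 193.5], 0.8, [0.53, 0.423])]
1.2 [0.27059692 0.56336611 0.23129331] [-2.74658126e-06  2.22049311e-01  9.75035437e-01  2.80703990e-06]
```

View pics/scene0.png

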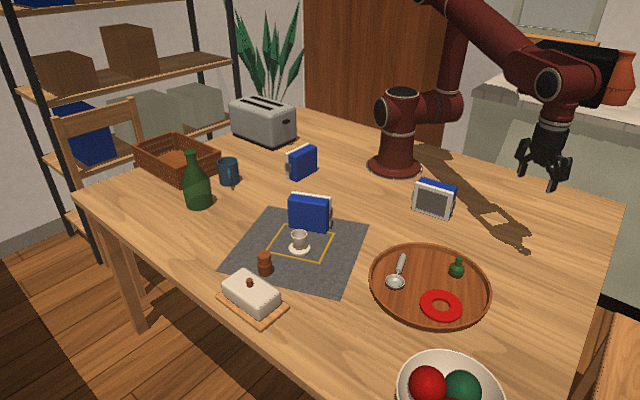

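View pics/top0.png

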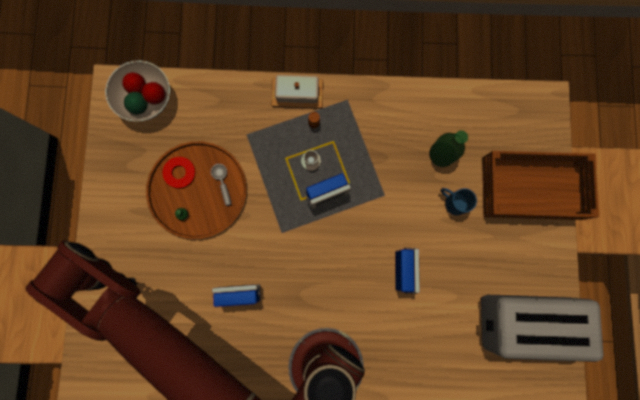

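The target is the box on the mat, at about (0.55, 0.01). The egg cup is at scene (299,243) / top (311,160), and the jar is at top (314,119). Next I'll fit the mat, box and cup more precisely.

```bash
cat > fit.py <<'E'
from h import *
import pickle
from scipy.optimize import least_squares
F=pickle.load(open('f0.pkl','rb'))
# yellow
pts=[]
for c in F:
    im=cv2.cvtColor(F[c]['pixels'],cv2.COLOR_RGB2HSV); m=cv2.inRange(im,(20,110,90),(34,255,255))
    q=proj(F[c],[[.611,.05,0]])[0]; M=np.zeros_like(m); cv2.circle(M,(int(q[0]),int(q[1])),55,255,-1); m&=M
    v,u=np.nonzero(m); print(c,len(u))
    P=np.array([onz(F[c],(a,b),0.001)[:2] for a,b in zip(u,v)]); pts.append(P)
def res(p,P):
    c,s=np.cos(p[2]),np.sin(p[2]); d=P-p[:2]; x=d@[c,s]; y=d@[-s,c]
    ax,ay=np.abs(x)-.073,np.abs(y)-.083
    out=np.hypot(np.maximum(ax,0),np.maximum(ay,0))
    return np.where((ax<0)&(ay<0),np.minimum(-ax,-ay),out)
for P in pts+[np.vstack(pts)]:
    b=min((least_squares(res,[.611+0,.05,y],args=(P,),loss='soft_l1',f_scale=.003) for y in(.2,.35,.5)),key=lambda r:r.cost)
    print(np.round(b.x,4),b.cost, np.sqrt(np.mean(b.fun**2)),len(P))
E
python3 fit.py
python3 - <<'E'
import cv2
a=cv2.imread('pics/scene0.png')[180:310,210:375];b=cv2.imread('pics/top0.png')[95:235,240:390]
cv2.imwrite('pics/s0c.png',cv2.resize(a,None,fx=4.5,fy=4.5,interpolation=2));cv2.imwrite('pics/t0c.png',cv2.resize(b,None,fx=4,fy=4,interpolation=2))
E
```

```text
scene 81
top 479
[0.618  0.0465 0.3818] 8.181177690380566e-05 0.0015691938701326042 81
[0.6202 0.0454 0.3817] 0.0019067694391799925 0.003304782969737094 479
[0.6197 0.0457 0.3824] 0.002061142401116957 0.0031723551275966502 560
```

View pics/s0c.png

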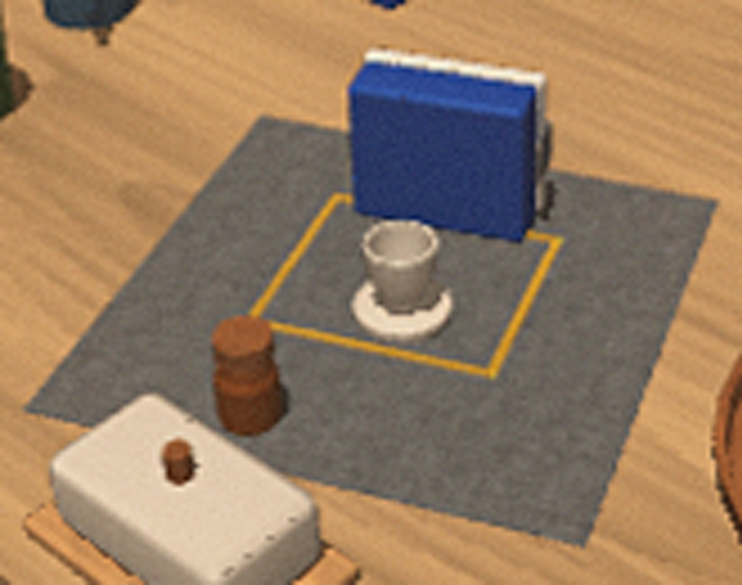

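View pics/t0c.png

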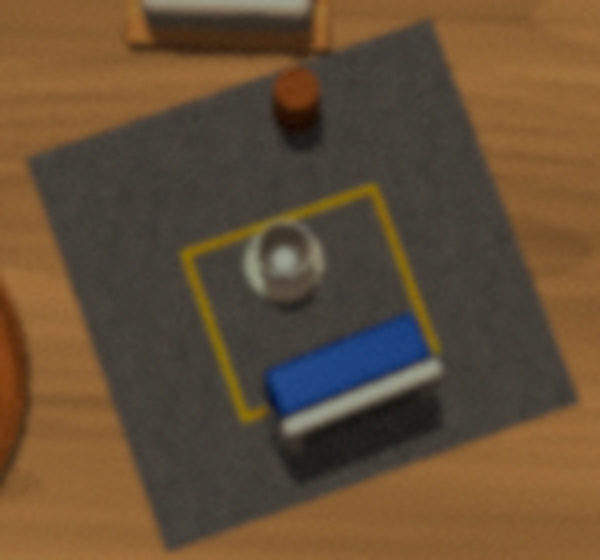

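```bash
cat > fit2.py <<'E'
from h import *
import pickle
from scipy.optimize import least_squares
F=pickle.load(open('f0.pkl','rb'))
S=lambda u,v:(u/4.5+210,v/4.5+180); T=lambda u,v:(u/4+240-.4,v/4+95-.4)
mc={'scene':[((-155,-180),S(265,117)),((-155,180),S(717,203)),((195,180),S(585,546)),((195,-180),S(26,410)),((76,86),S(494,377)),((-76,86),S(563,238))],
 'top':[((-155,-180),T(578,401)),((-155,180),T(168,550)),((195,180),T(28,158)),((195,-180),T(430,18)),((76,86),T(180,249)),((-76,86),T(243,424)),((76,-86),T(378,184))]}
def w(p,X):
    c,s=np.cos(p[2]),np.sin(p[2]); X=np.array(X,float)/1000
    z=X[:,2] if X.shape[1]>2 else np.full(len(X),.0008)
    return np.c_[p[0]+c*X[:,0]-s*X[:,1],p[1]+s*X[:,0]+c*X[:,1],z]
def r(p,cs=('scene','top')): return np.concatenate([(proj(F[c],w(p,[a for a,_ in mc[c]]))-np.array([b for _,b in mc[c]])).ravel() for c in cs])
for cs in (['scene'],['top'],['scene','top']):
    b=least_squares(r,[.615,.045,.38],args=(cs,)); print('mat',cs,np.round(b.x,4),np.abs(b.fun).max())
m=b.x
# box: image corners of lunchbox from crops: base-face(+x) corners etc
bc={'scene':[((27.5,-65,0),S(357,214)),((27.5,65,0),S(524,241)),((27.5,65,110),S(530,110)),((27.5,-65,110),S(350,90))],
 'top':[((27.5,-65,110),T(414,316)),((27.5,65,110),T(267,371)),((-27.5,65,110),T(290,434)),((-27.5,-65,110),T(441,368))]}
def rb(p,cs): return np.concatenate([(proj(F[c],w(p,[a for a,_ in bc[c]]))-np.array([b for _,b in bc[c]])).ravel() for c in cs])
kp={'scene':[((0,0,55),(308.5,213.1)),((0,65,0),(332.8,228.3)),((0,-65,0),(293.9,222.3)),((0,65,110),(329.2,200.7)),((0,-65,110),(291.1,194.6))],
'top':[((0,0,55),(327.5,187.6)),((0,65,0),(310.4,201.6)),((0,-65,0),(346.5,183.9)),((0,65,110),(310,195.2)),((0,-65,110),(348.2,179.5))]}
def rk(p,cs): return np.concatenate([(proj(F[c],w(p,[a for a,_ in kp[c]]))-np.array([b for _,b in kp[c]])).ravel() for c in cs])
for cs in (['scene'],['top'],['scene','top']):
  for f in(rb,rk):
    b=least_squares(f,[.55,.01,.38],args=(cs,),loss='soft_l1'); print(f.__name__,cs,np.round(b.x,4),np.abs(b.fun).max())
  
def inm(P): 
    d=np.array(P)[:2]-m[:2];c,s=np.cos(m[2]),np.sin(m[2]);return np.round([d@[c,s]*1000,d@[-s,c]*1000],1)
print('box in mat',inm(b.x))
for n in['egg_cup','spice_jar']:
    u1={'egg_cup':(298.2,248.5),'spice_jar':(266,273)}[n];u2={'egg_cup':(308.6,161.6),'spice_jar':(312.4,125)}[n]
    P,e=tri(F['scene'],u1,F['top'],u2);print(n,P,e,inm(P))
# saucer centre, rim
for a,bb,n in [(S(402,304),T(285,262),'foot z.01'),(S(400,243),T(288,256),'rim')]:
    P,e=tri(F['scene'],a,F['top'],bb);print(n,P,e,inm(P))
print('butter dish',inm(onz(F['top'],T(130,45),0)),inm(onz(F['top'],T(330,45),0)), 'jar',inm(onz(F['scene'],S(249,415),0)))
E
python3 fit2.py
```

```text
mat ['scene'] [0.6176 0.0486 0.3775] 0.9429031587454801
mat ['top'] [0.6203 0.0448 0.3791] 0.9007739366957139
mat ['scene', 'top'] [0.6188 0.0467 0.3788] 1.6864093059841139
rb ['scene'] [0.536  0.0151 0.4319] 1.6215548327154465
rk ['scene'] [0.536  0.0188 0.406 ] 2.6029443714046465
rb ['top'] [0.5436 0.0118 0.4386] 2.8404912372287754
rk ['top'] [0.5458 0.0073 0.4666] 2.0455493576345702
rb ['scene', 'top'] [0.54   0.0134 0.445 ] 2.3526746729106094
rk ['scene', 'top'] [0.5417 0.011  0.4388] 4.839409682879477
box in mat [-84.8  -4.7]
egg_cup [0.64845376 0.07090252 0.00584915] 0.00756022521175792 [36.5 11.5]
spice_jar [ 0.77545982  0.0640394  -0.00464451] 0.003142741475037981 [152.  -41.8]
foot z.01 [0.64912861 0.06825401 0.00944634] 0.004224599949106173 [36.2  8.8]
rim [0.64390284 0.06483672 0.05445289] 0.002072477276660033 [30.1  7.6]
butter dish [257.7  64.7] [201.6 -93.2] jar [154.4 -44. ]
```

>>> step_arm(motion=[[0.4,-0.56,0,0,0,-0.248,255],[0.4,-0.56,0,0,0,-0.248,255],[0.4,-0.56,0,0,0,-0.248,255],[0.4,-0.56,0,0,0,-0.248,255],[0.4,-0.56,0,0,0,-0.248,255],[0.4,-0.56,0,0,0,-0.248,255],[0.4,-0.56,0,0,0,-0.248,255],[0.4,-0.56,0,0,0,-0.248,255]])

```text
time: 2.0
tool_pos: [0.4732, 0.2795, 0.2315]
tool_rot: [0.001, 0.402, 0.916, -0.0]
contact_force: [-0.0, 0.4, 0.7]
gripper_width: -0.003
```

>>> step_arm(motion=[[0.406,-0.559,0,0,0,-0.248,255],[0.406,-0.559,0,0,0,-0.248,255],[0.406,-0.559,0,0,0,-0.248,255],[0.406,-0.559,0,0,0,-0.248,255],[0.406,-0.559,0,0,0,-0.248,255],[0.406,-0.559,0,0,0,-0.248,255],[0.406,-0.559,0,0,0,-0.248,255],[0.406,-0.559,0,0,0,-0.248,255],[0.406,-0.559,0,0,0,-0.248,255],[0.406,-0.559,0,0,0,-0.248,255]])

```text
time: 3.0
tool_pos: [0.6731, 0.0054, 0.2312]
tool_rot: [-0.0, 0.561, 0.828, 0.0]
contact_force: [-0.0, -0.9, -0.1]
gripper_width: -0.004
```

>>> step_arm(motion=[[0,0,-0.1,0,0,0,255],[0,0,-0.2,0,0,0,255],[0,0,-0.3,0,0,0,255],[0,0,-0.38,0,0,0,255],[0,0,-0.42,0,0,0,255],[0,0,-0.44,0,0,0,255],[0,0,-0.45,0,0,0,255],[0,0,-0.45,0,0,0,255]])

```text
time: 3.8
tool_pos: [0.6741, 0.0046, 0.0073]
tool_rot: [0.001, 0.561, 0.828, 0.0]
contact_force: [0.3, -0.3, 0.8]
gripper_width: 0.002
```

```bash
cat > look.py <<'E'
import sys
from h import *
import pickle
n=sys.argv[1];F={}
for c in('scene','top'): F[c]=eyes.grab_frame(c)
pickle.dump(F,open(n+'.pkl','wb'))
a=F['scene']['pixels'][160:310,200:380];b=F['top']['pixels'][85:235,230:390]
f=lambda x:cv2.resize(x,(400,int(400*x.shape[0]/x.shape[1])),interpolation=2)
A,B=f(a),f(b);h=max(len(A),len(B));C=np.zeros((h,800,3),np.uint8);C[:len(A),:400]=A;C[:len(B),400:]=B
cv2.imwrite('pics/'+n+'.png',C[:,:,::-1])
m=np.array([.6188,.0467]);c,s=np.cos(.3788),np.sin(.3788)
u={k:eyes.pinpoint('egg_cup',k) for k in F}
for k in F: print(k,[(np.round(d['uv'],1).tolist(),round(d['p'],2),np.round([(onz(F[k],d['uv'],0)[:2]-m)@[c,s],(onz(F[k],d['uv'],0)[:2]-m)@[-s,c]],4).tolist()) for d in u[k]])
E
python3 look.py l1
```

```text
scene [([299.3, 252.2], 0.82, [0.0452, 0.0141])]
top [([311.5, 158.9], 0.64, [0.042, 0.0026]), ([444.7, 152.6], 0.25, [-0.0882, -0.4214])]
```

View pics/l1.png

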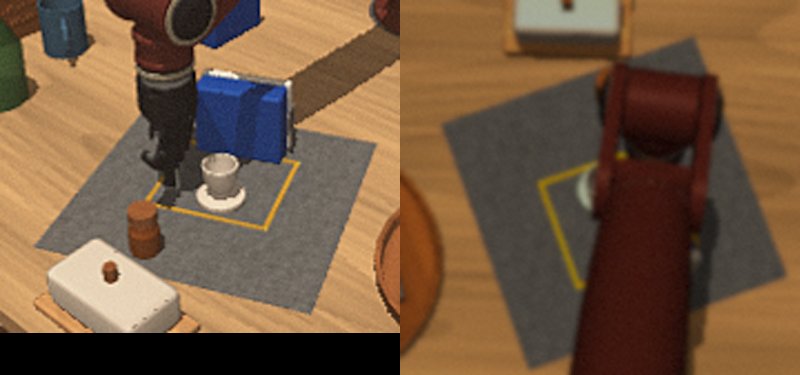

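>>> step_arm(motion=[[-0.002,0.016,-0.003,0,0,0,255],[-0.008,0.031,-0.004,0,0,0,255],[-0.014,0.046,-0.004,0,0,0,255],[-0.018,0.055,-0.004,0,0,0,255],[-0.021,0.065,-0.004,0,0,0,255],[-0.025,0.074,-0.004,0,0,0,255],[-0.029,0.083,-0.004,0,0,0,255],[-0.032,0.092,-0.004,0,0,0,255],[-0.036,0.102,-0.004,0,0,0,255],[-0.04,0.111,-0.004,0,0,0,255]])

```text
time: 5.0
tool_pos: [0.6535, 0.0598, 0.0043]
tool_rot: [0.0, 0.561, 0.828, 0.0]
contact_force: [-0.2, -0.4, 0.2]
gripper_width: 0.001
```

```bash
python3 look.py l2
```

```text
scene [([311.9, 253.1], 0.9, [0.0375, 0.0506])]
top [([182.3, 215.1], 0.22, [0.008, 0.4563])]
```

View pics/l2.png

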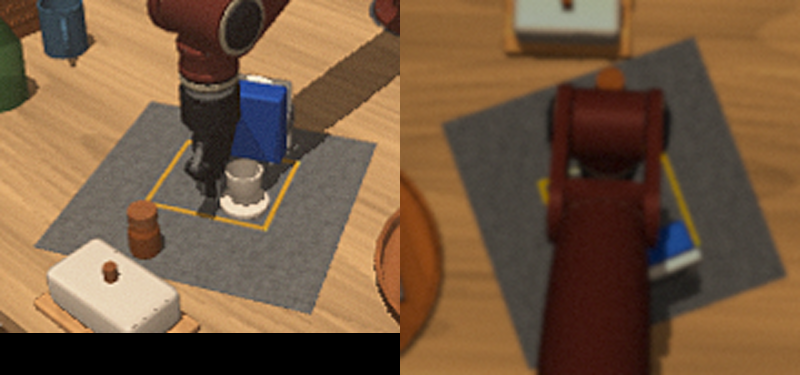

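The cup is sliding upright and stays centred on the finger, at scene (312,247). I'll keep pushing.

>>> step_arm(motion=[[-0.004,0.009,0,0,0,0,255],[-0.007,0.019,0,0,0,0,255],[-0.011,0.028,0,0,0,0,255],[-0.015,0.037,0,0,0,0,255],[-0.019,0.047,0,0,0,0,255],[-0.022,0.056,0,0,0,0,255],[-0.026,0.065,0,0,0,0,255],[-0.03,0.074,0,0,0,0,255],[-0.033,0.084,0,0,0,0,255],[-0.037,0.093,0,0,0,0,255]])

```text
time: 6.2
tool_pos: [0.635, 0.1063, 0.0044]
tool_rot: [0.0, 0.561, 0.828, 0.0]
contact_force: [1.1, -1.2, 1.3]
gripper_width: -0.001
```

```bash
python3 look.py l3
```

```text
scene [([325.7, 255.6], 0.81, [0.0355, 0.0923])]
top [([324.1, 192.5], 0.47, [-0.0779, 0.0022]), ([283.8, 166.6], 0.46, [0.0484, 0.0972])]
```

View pics/l3.png

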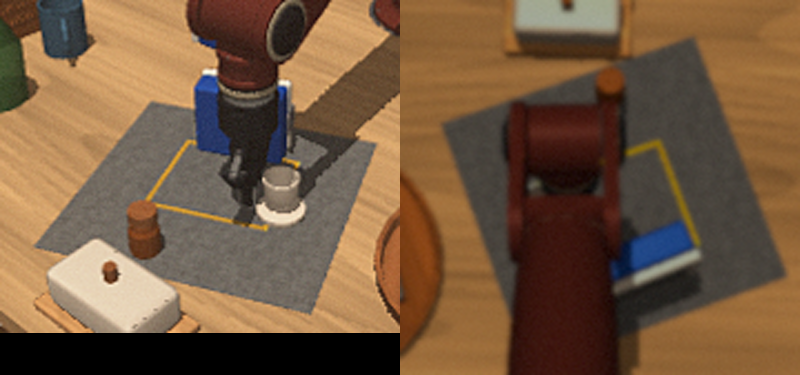

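>>> step_arm(motion=[[-0.004,0.009,0,0,0,0,255],[-0.007,0.019,0,0,0,0,255],[-0.011,0.028,0,0,0,0,255],[-0.015,0.037,0,0,0,0,255],[-0.019,0.047,0,0,0,0,255],[-0.022,0.056,0,0,0,0,255],[-0.026,0.065,0,0,0,0,255],[-0.028,0.07,0,0,0,0,255],[-0.029,0.072,0,0,0,0,255],[-0.027,0.068,0,0,0,0,255]])

```text
time: 7.4
tool_pos: [0.6215, 0.1402, 0.0043]
tool_rot: [-0.0, 0.561, 0.828, 0.0]
contact_force: [0.1, -0.4, -0.5]
gripper_width: 0.005
```

>>> step_arm(motion=[[0.007,-0.019,0,0,0,0,255],[0.02,-0.05,0,0,0,0,255],[0.03,-0.08,0.02,0,0,0,255],[0.03,-0.08,0.12,0,0,0,255],[0.03,-0.08,0.22,0,0,0,255],[0.03,-0.08,0.32,0,0,0,255],[0.03,-0.08,0.42,0,0,0,255],[0.03,-0.08,0.45,0,0,0,255],[0.03,-0.08,0.45,0,0,0,255]])

```text
time: 8.3
tool_pos: [0.6391, 0.0987, 0.2348]
tool_rot: [0.004, 0.562, 0.827, 0.003]
contact_force: [0.0, -0.0, 0.2]
gripper_width: 0.001
```

```bash
python3 look.py l4
```

```text
scene [([338.9, 255.6], 0.61, [0.0236, 0.1288]), ([457.4, 273.0], 0.28, [-0.0071, 0.4615])]
top [([274.9, 174.2], 0.6, [0.0343, 0.1331])]
```

View pics/l4.png

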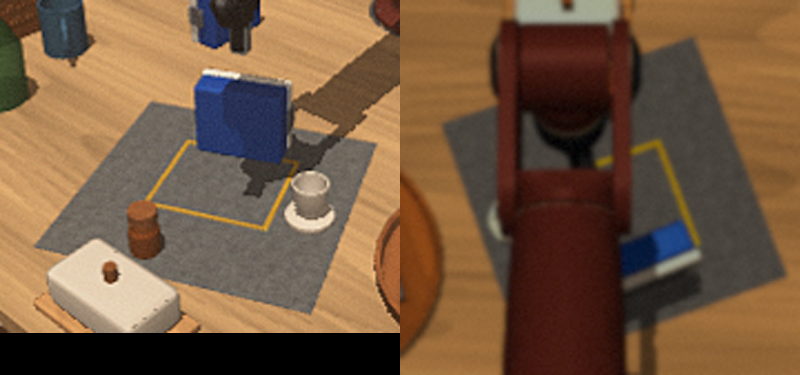

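The cup stands upright at about mat (30,130) mm, and a clear mat gap shows between its saucer and the yellow line (scene crop 310,215). Next I'll go behind the box.

>>> step_arm(motion=[[-0.338,-0.239,0,0,0,0.04,255],[-0.338,-0.239,0,0,0,0.04,255],[-0.338,-0.239,0,0,0,0.04,255],[-0.338,-0.239,0,0,0,0.04,255],[-0.338,-0.239,0,0,0,0.04,255],[-0.338,-0.239,0,0,0,0.04,255],[-0.338,-0.239,0,0,0,0.04,255]])

```text
time: 9.2
tool_pos: [0.4678, -0.0193, 0.2283]
tool_rot: [-0.001, 0.536, 0.844, -0.0]
contact_force: [-0.2, 0.2, -0.5]
gripper_width: -0.001
```

```bash
python3 look.py l5
```

```text
scene [([339.1, 257.7], 0.72, [0.0323, 0.1319]), ([428.5, 288.6], 0.62, [0.0785, 0.3905])]
top [([272.9, 172.4], 0.8, [0.0422, 0.1373]), ([443.0, 154.6], 0.7, [-0.0926, -0.4135])]
```

View pics/l5.png

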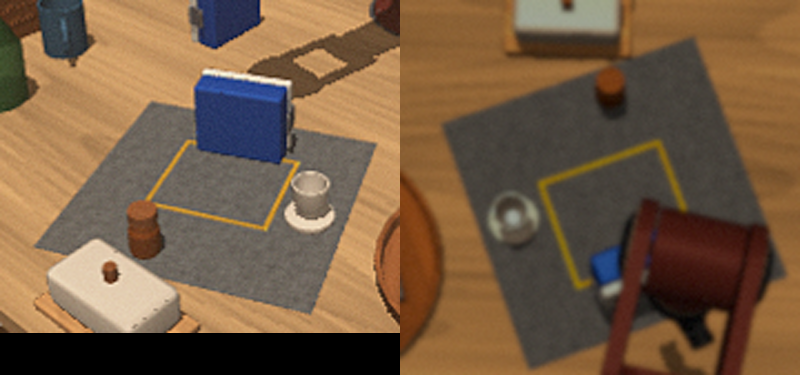

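>>> step_arm(motion=[[0,0,-0.08,0,0,0,255],[0,0,-0.16,0,0,0,255],[0,0,-0.22,0,0,0,255],[0,0,-0.267,0,0,0,255],[0,0,-0.267,0,0,0,255],[0,0,-0.267,0,0,0,255]])

```text
time: 10.0
tool_pos: [0.468, -0.0193, 0.096]
tool_rot: [-0.0, 0.536, 0.844, -0.0]
contact_force: [0.7, 0.6, 0.4]
gripper_width: -0.002
```

```bash
python3 look.py l6
```

```text
scene [([339.5, 257.9], 0.58, [0.0328, 0.1332])]
top [([275.1, 173.1], 0.64, [0.0375, 0.1313])]
```

View pics/l6.png

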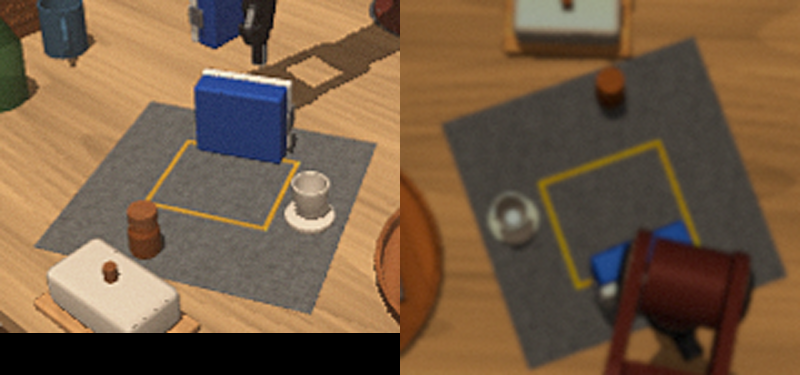

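>>> step_arm(motion=[[0.018,0.009,0,0,0,0,255],[0.036,0.017,0,0,0,0,255],[0.042,0.02,0,0,0,0,255],[0.047,0.022,0,0,0,0,255],[0.052,0.025,0,0,0,0,255],[0.058,0.027,0,0,0,0,255],[0.063,0.03,0,0,0,0,255],[0.069,0.032,0,0,0,0,255],[0.074,0.035,0,0,0,0,255],[0.08,0.037,0,0,0,0,255]])

```text
time: 11.2
tool_pos: [0.5076, -0.0011, 0.0958]
tool_rot: [-0.0, 0.536, 0.844, -0.0]
contact_force: [-1.1, -0.6, 1.6]
gripper_width: -0.001
```

```bash
python3 look.py l7
```

```text
scene [([341.1, 257.2], 0.79, [0.0284, 0.1368])]
top [([308.2, 193.9], 0.65, [-0.0645, 0.0527]), ([276.8, 173.0], 0.58, [0.0359, 0.126])]
```

View pics/l7.png

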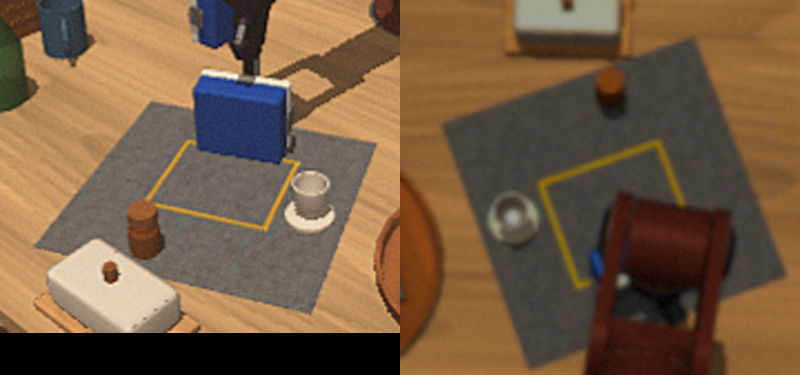

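>>> step_arm(motion=[[0.005,0.003,0,0,0,0,255],[0.011,0.005,0,0,0,0,255],[0.016,0.008,0,0,0,0,255],[0.022,0.01,0,0,0,0,255],[0.027,0.013,0,0,0,0,255],[0.033,0.015,0,0,0,0,255],[0.038,0.018,0,0,0,0,255],[0.043,0.02,0,0,0,0,255],[0.049,0.023,0,0,0,0,255],[0.054,0.026,0,0,0,0,255]])

```text
time: 12.4
tool_pos: [0.5349, 0.012, 0.0958]
tool_rot: [0.0, 0.536, 0.844, 0.0]
contact_force: [-0.1, 0.0, 0.6]
gripper_width: 0.002
```

```bash
python3 look.py l8
```

```text
scene [([337.9, 257.9], 0.65, [0.0342, 0.1289])]
top [([275.0, 171.3], 0.62, [0.0433, 0.1296])]
```

View pics/l8.png

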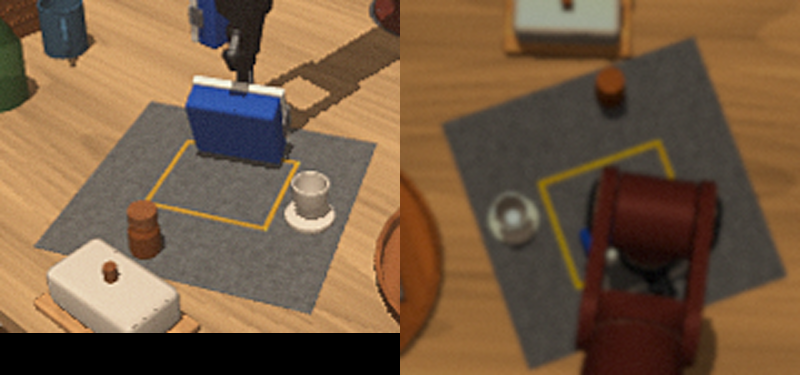

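Box leaning about 15–20° with its foot in place. I'll continue slowly.

>>> step_arm(motion=[[0.005,0.003,0,0,0,0,255],[0.011,0.005,0,0,0,0,255],[0.016,0.008,0,0,0,0,255],[0.022,0.01,0,0,0,0,255],[0.027,0.013,0,0,0,0,255],[0.033,0.015,0,0,0,0,255],[0.036,0.017,0,0,0,0,255],[0.038,0.018,0,0,0,0,255]])

```text
time: 13.4
tool_pos: [0.5538, 0.021, 0.0958]
tool_rot: [-0.0, 0.536, 0.844, -0.0]
contact_force: [0.7, -0.1, -0.5]
gripper_width: -0.002
```

```bash
python3 look.py l9
```

```text
scene [([336.8, 259.4], 0.59, [0.0415, 0.1277])]
top [([271.3, 170.4], 0.77, [0.0503, 0.14])]
```

View pics/l9.png

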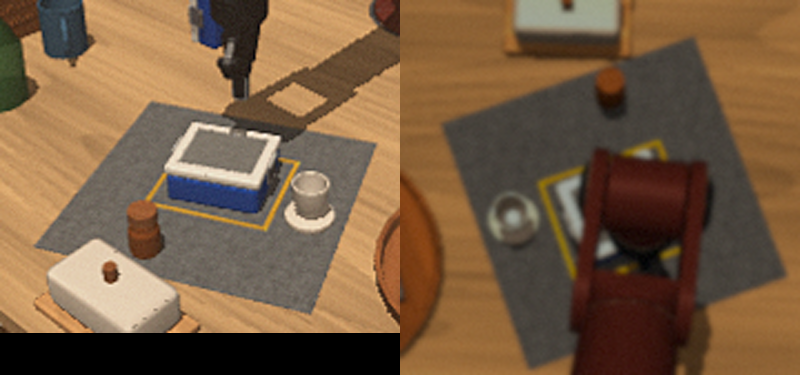

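The box lies flat with its lid up (scene crop centre 223,160). I'll retreat upward and back.

>>> step_arm(motion=[[-0.03,-0.015,0.05,0,0,0,255],[-0.05,-0.025,0.15,0,0,0,255],[-0.05,-0.025,0.25,0,0,0,255],[-0.08,-0.08,0.3,0,0,0,255],[-0.1,-0.17,0.3,0,0,0,255],[-0.1,-0.26,0.3,0,0,0,255],[-0.1,-0.35,0.3,0,0,0,255],[-0.1,-0.35,0.3,0,0,0,255],[-0.1,-0.35,0.3,0,0,0,255]])

```text
time: 14.5
tool_pos: [0.5033, -0.1549, 0.2456]
tool_rot: [-0.0, 0.537, 0.843, 0.0]
contact_force: [-0.4, -1.0, 1.1]
gripper_width: 0.004
```

```bash
python3 look.py l10
python3 - <<'E'
from h import *
import pickle
F=pickle.load(open('l10.pkl','rb'))
m=np.array([.6188,.0467]);c,s=np.cos(.3788),np.sin(.3788)
b=F['top']['pixels'][85:235,230:390]
cv2.imwrite('pics/l10t.png',cv2.resize(b,None,fx=4,fy=4,interpolation=2)[:,:,::-1])
for k in F:
  for d in eyes.pinpoint('lunchbox_center',k):
    e=onz(F[k],d['uv'],.0275)[:2]-m; print(k,d['p'],np.round([e@[c,s],e@[-s,c]],3))
E
```

```text
scene [([339.0, 257.4], 0.84, [0.0311, 0.1313])]
top [([273.7, 173.8], 0.79, [0.0368, 0.1364])]
scene 0.93 [-0.005  0.005]
scene 0.74 [-0.44  -0.161]
scene 0.67 [-0.362  0.365]
top 0.76 [0.006 0.002]
top 0.71 [-0.401 -0.154]
top 0.65 [-0.302  0.379]
```

View pics/l10t.png

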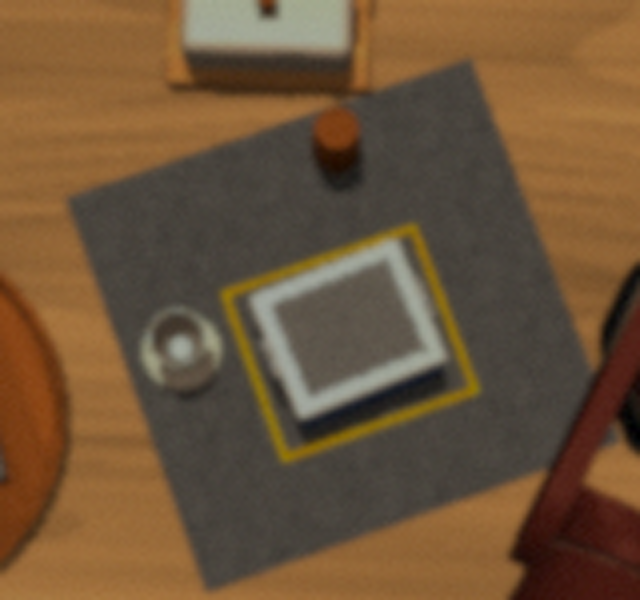

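View pics/l10.png

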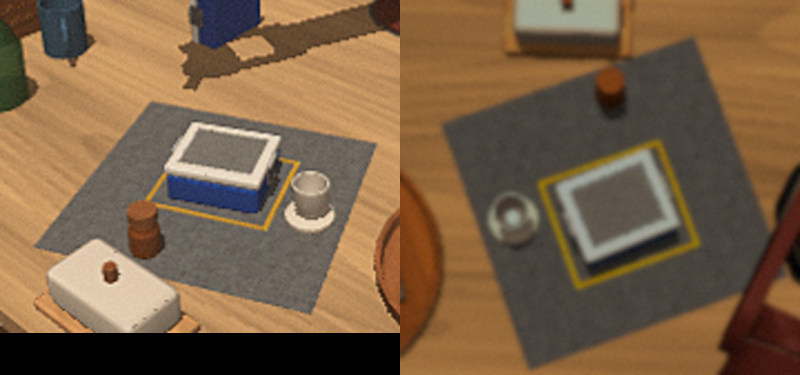

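The box lies wholly inside the yellow outline. The saucer (top crop 181,350) has a visible gap to the line, and the jar is unmoved. I'm handing in now.

```bash
python3 -c "
from h import *
s=monitor.state();print(s['time'],s['contact_force'],np.abs(s['joint_vel']).max());print(manip.job_done())"
```

```text
14.8 [ 0.51034872 -0.69074847  0.51412085] 0.003952216381932595
the job is handed in; nothing more can be done
None
```

I did both pushes in the order asked and handed the job in at 14.8 s, well inside the 58 s limit. No verdict is reported.

- **Egg cup:** I pushed it at the saucer foot with the closed fingers along the mat's +y side. It stands upright at about mat (35, 132) mm. That puts the saucer edge near y = 100 mm, against 86 mm for the outside of the yellow line. The gap shows in both camera views.
- **Lunchbox:** I pushed the lid at a height of 96 mm until the box fell by itself. It lies flat, lid up, with its centre about 6 mm or less from the centre of the rectangle, and wholly inside the outline.
- **Finish:** The arm is stopped, clear of everything at 0.25 m height. The last force reading was about 1 N, which is noise. The jar looked unmoved. I did not re-measure the other bystanders, but the arm never came near them.

The two cameras disagreed by about 5 to 10 mm on the mat, box and cup positions, within the margins. After the box fell, the readings for the cup ranged from 128 to 140 mm along y. At the lowest of these the saucer would still clear the line by about 10 mm.

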